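# Load and prime the magenta ink cartridge

## Task

Slide the magenta-labelled ink cartridge front end first into the printer's ink dock and push it gently, without ramming it, until it clicks fully home. Then push the dock's black priming slide to the end of its stroke and let it spring back, and leave the cyan cartridge, the bottles, the swab jar and the wipes where they are.

Things in the scene. Friction and masses are not known exactly. Their poses are not given: they have to be found in the camera images.
- magenta_cartridge: black ink cartridge with magenta label, flat, label up: 100 long (x), 44 wide (y), 34 high, 0.2-0.3 kg. Origin: centre of its underside; +x is its front end (bevelled top edge, rubber seal, brass chip), which enters the dock first. Grip it across its 44 mm width. A groove 12.5 wide crosses its top 28 behind the front end; an oblong feed port, 32 long, is mid-way along its -y side.
- cyan_cartridge: the same cartridge with cyan label and marks, a spare; same origin and axes. Bystander.
- dock: fixed ink dock, light grey, lined with slick plastic, magenta strip over its mouth. Origin on the bench top below the middle of the mouth; +x is the way in, z up. Its roof (x 0 to 122, y -32 to 32) is 47 above the bench, 53 at a small cap. The priming slide's housing stands on its -y side (x 10 to 78, y -76 to -28, top 38 above the bench).
- dock_tongue (a point): middle of the flat steel loading tongue in front of the mouth (dock x = -42), on its top, 5 above the bench. The tongue is 85 long (dock x -85 to 0), level with the bay floor, with a guide rail along each side: rails 5 wide, 6 high above the tongue, 49 apart inside.
- dock_mouth (a point): middle of the bay's mouth, on the bay floor, 5 above the bench. The bay is 46 wide (52 at the mouth, narrowing over the first 8), 35.5 high. Its hard back stop is on a coupling block hidden inside, clamped for the make of cartridge anywhere from 75 to 95 behind the mouth; it can only be felt and stands no ramming (under 30 N). At home the cartridge's tail sticks 5 to 27 out.
- detent (a joint): lift in m of the sprung roller in the bay's roof, on the coupling block: 0 when down, about 0.003 on the cartridge's top. Over the last 27 of the way in it climbs the bevel (up to about 10 N to push) and rides the top; in the last 6 a sprung nozzle pushes back (1 to 2.5 N); then the roller clicks down into the groove and holds the cartridge, 1 to 2 before the hard stop: fully home.
- slide_tab (a point): middle of the pushed (-y) face of the priming slide's black upright tab, 62 above the bench, at dock x = 40, y = -71 at rest; the tab is 24 wide (dock x), 10 thick (dock y) and stands from 42 to 74 above the bench. Push it along the dock's +y. The point moves with the slide.
- prime_slide (a joint): travel of the priming slide in m along the dock's +y: 0 at rest, 0.020 at its end; a spring returns it (2 N at rest, 6 N at the end). Its needle enters the cartridge's feed port; a cartridge only part way in blocks it after about 3 mm.
- bottle_magenta: white ink bottle with magenta cap, diameter 58, 140 high, standing; origin at the centre of its underside. Bystander.
- bottle_cyan: white ink bottle with blue cap, diameter 58, 140 high, standing; origin at the centre of its underside. Bystander.
- swab_jar: white jar, diameter 69, 74 high, standing; origin at the centre of its underside. Bystander.
- wipes_pack: soft-looking rigid pack of wipes, 94 x 134 x 34, lying flat; origin at the centre of its underside. Bystander.
Not all that is in view belongs to the job. What is shaped like the magenta_cartridge but purple is not meant.

How it is judged:
By the outcome, as a careful person would: the job done as asked, in the order asked, and still so for the second after the job is handed in, with the robot touching nothing.
It also fails if it takes over 61 s, if anything falls off the work surface, if the arm or the gripper's body presses on something with over 40 N, if the wrist force passes 120 N, or if a joint passes its speed limit or range.

## Robot

A 6-joint arm with a two-finger parallel gripper is mounted at the origin on a cart in front of the work surface, level with it; the furniture and walls round the work are solid. World frame = base frame: x ahead of the robot, y to its left, z up, the work surface at z = 0. Lengths are in m, angles in rad, forces in N, time in s.
With the tool pointing down it reaches from about 0.35 to 0.975 m from the base axis. Payload 4.9 kg.
Tool frame: the origin (TCP) lies midway between the tips of the shut fingers; the grasp point (between the pads) lies 19 mm behind it (manip.pinch_z is the distance from the TCP to the grasp point, in m); z points along the fingers, y is the direction in which the jaws open and shut (so a half turn about z gives the same grasp; the last joint's range is limited). The gripper opens to 85 mm and grips with 20 to 120 N. Pads are 22 mm wide; open, the fingers measure 114 mm over their backs; the gripper's body (76 mm by 85 mm) begins 54 mm behind the grasp point. The pads swing forward as they close: fully open they stand 13 mm farther back than shut.
Start: joints at [0.987, 0.053, 1.613, -0, 1.476, -0.119], TCP at [0.28, 0.559, 0.231] pointing down, gripper open.
Joint ranges: [-3.01, 3.01], [-1.01, 2.22], [0.06, 2.58], [-1.02, 4.17], [0.09, 2.62], [-3.14, 3.14]. Speed limits (rad/s): [2.57, 2.57, 3.14, 3.14, 3.14, 3.14].

## Interface

Orientations are given as a unit quaternion [w, x, y, z].
In Python, from plant import manip gives the robot as it stands.
- The arm moves only by the tool drive_tool, never from a script. Its argument "commands" is text: rows parted by semicolons, each of 5 numbers parted by spaces: the finger opening in mm, from 0 to 85.4, then the shift along the tool's x, y, z in units of 30 mm (1.0 is 30 mm), then the turn about the tool's z in degrees. A call has exactly 8 rows; each row shifts and turns the commanded pose from where the row before left it, along the tool's axes as they then stand; what a row does not reach is not made up. A row lasts 1/8 s, in which the tool goes at most 62.5 mm and 10.7 degrees, less where a joint would pass 70% of its speed; a pose out of reach is approached as far as the arm can. A call is refused whole if a number of a shift passes 1 or a number of a turn 10.7, either way. A call with a gripper value outside its range is refused whole. The fingers move at their own pace and stop on an object; the grip force is fixed at half the most. Time passes only in rows, so rows that do not move let the fingers close, or fill a call up. It gives the time, the measured TCP pose, the force and the opening at its end, in the units of the state.
- manip.state(): the state, without advancing time (a new reading comes with each control period).
- manip.grab_frame(name): name is "scene" or "side" or "wrist"; returns the picture (400x640x3 uint8, red, green, blue); there is no depth.
- manip.camera_params(name): a dict with "fx", "fy", "cx", "cy" (pixels), "xyz" and "orientation" of the camera in the world. Camera axes: x right, y down, z forward; pixel columns grow to the right and rows downward; lengths in m; the calibration is good to about 2 mm. A picture is of the moment at which its call begins: read the wrist's pose just before it. camera_params takes no time and is no camera call; for the wrist camera it gives the pose at the moment of the call.
- manip.job_done(): hands the job in, once; it reports no verdict.
The state is a dict: "time": time; "joint_pos": joint angles; "joint_vel": joint speeds; "joint_efforts": joint torques, N m; "tool_pos": TCP position; "tool_rot": TCP orientation; "contact_force": force on the tool from outside, world axes, zero at the start; "ft_torque": the same for the moment, N m; "gripper_width": opening from 0.0 (shut) to 1.0 (fully open).
Only numpy, scipy, OpenCV 4.12 (cv2) and the standard library are available. Lean on these libraries where they do the work, as an engineer would, in place of code of your own. Each camera call takes 0.05 s, during which the arm holds its last target. There are 200 camera calls.

## Working session

There is one attempt and no reset: what is moved stays moved. The work goes in short steps, Python scripts to look and compute and a tool call to move; the robot and the scene stay as the last step left them, time stands still between calls to the robot, and variables do not carry over. Pictures are saved under pics/ and viewed, about 8 in all and at most 12, crops included, and the job is handed in when it is done.

Besides the shell and the picture viewer there is one more tool, called after "Emit:" as name(argument=value, ...), one argument or row to a line, values as JSON. drive_tool: Moves the arm, as the interface text tells. Its arguments: {"type":"object","properties":{"commands":{"type":"string"}},"required":["commands"]}

```bash
ls; mkdir -p pics; cat > h.py <<'E'
import numpy as np,cv2
from scipy.spatial.transform import Rotation as R
from plant import manip
def rot(q): return R.from_quat([q[1],q[2],q[3],q[0]]).as_matrix()
def ray(c,px):
    px=np.atleast_2d(px).astype(float)
    d=np.c_[(px[:,0]-c['cx'])/c['fx'],(px[:,1]-c['cy'])/c['fy'],np.ones(len(px))]
    return np.array(c['xyz']),d@rot(c['orientation']).T
def onz(c,px,z):
    o,d=ray(c,px); return o+d*((z-o[2])/d[:,2])[:,None]
def proj(c,P):
    q=(np.atleast_2d(P)-np.array(c['xyz']))@rot(c['orientation'])
    return np.c_[q[:,0]/q[:,2]*c['fx']+c['cx'],q[:,1]/q[:,2]*c['fy']+c['cy']]
def tri(c1,p1,c2,p2):
    o1,d1=ray(c1,p1);o2,d2=ray(c2,p2);d1=d1[0];d2=d2[0]
    s=np.linalg.lstsq(np.c_[d1,-d2],o2-o1,rcond=None)[0]
    a=o1+s[0]*d1;b=o2+s[1]*d2
    return (a+b)/2,np.linalg.norm(a-b)
E
python3 - <<'E'
from h import *
import json
P={}
for n in ("scene","side","wrist"):
    P[n]={k:(v if np.isscalar(v) else list(map(float,v))) for k,v in manip.camera_params(n).items()}
    im=manip.grab_frame(n)[:,:,::-1]; cv2.imwrite(f"pics/{n}0.png",im)
    print(n,P[n])
json.dump(P,open('cams.json','w'),default=float)
a=cv2.imread('pics/scene0.png');cv2.imwrite('pics/v.png',a)
print(manip.state())
E
```

```text
pics
scene {'fx': 452.25812054592603, 'fy': 452.25812054592603, 'cx': 325.29078320998065, 'cy': 207.02736920026518, 'xyz': [0.3690864860119324, -1.1552316912419698, 0.949083046246964], 'orientation': [-0.4427917300915706, 0.8932734028716791, -0.06945931775162442, 0.03425660026977963]}
side {'fx': 412.86987699905103, 'fy': 412.86987699905103, 'cx': 313.65110945391734, 'cy': 191.77969020446432, 'xyz': [0.12943002280548366, -1.1398104362541015, 0.6200955802681498], 'orientation': [-0.5301156171876291, 0.8303151399980653, -0.14412888630506063, 0.0937073360854704]}
wrist {'fx': 283.5940687399592, 'fy': 283.5940687399592, 'cx': 320.6708086176459, 'cy': 201.607110530703, 'xyz': [0.21175920981857188, 0.5919249747179819, 0.3728417588001974], 'orientation': [0.12767805103387117, 0.8414373466010144, 0.5193360452142661, 0.0772759934937245]}
{'time': 0.15, 'joint_pos': array([ 9.86991327e-01,  5.32222168e-02,  1.61398633e+00,  4.40376206e-07,
        1.47599169e+00, -1.18992791e-01]), 'joint_vel': array([-4.97663432e-05, -3.93161314e-03, -3.07506137e-03,  2.07401016e-04,
       -6.36740421e-04, -5.15724636e-04]), 'joint_efforts': array([ 1.03441853e-03, -3.94239485e+01, -3.70721841e+01, -3.86639329e-05,
        4.60725671e-03, -2.63625913e-05]), 'tool_pos': array([0.27988436, 0.55828394, 0.23033027]), 'tool_rot': array([-2.76881086e-04,  2.30319551e-01,  9.73114720e-01, -7.54600715e-04]), 'contact_force': array([-0.64457193,  0.4390527 , -0.12072676]), 'ft_torque': array([ 0.04827193, -0.00983168,  0.02377707]), 'gripper_width': 0.9990598196390807}
```

View pics/scene0.png

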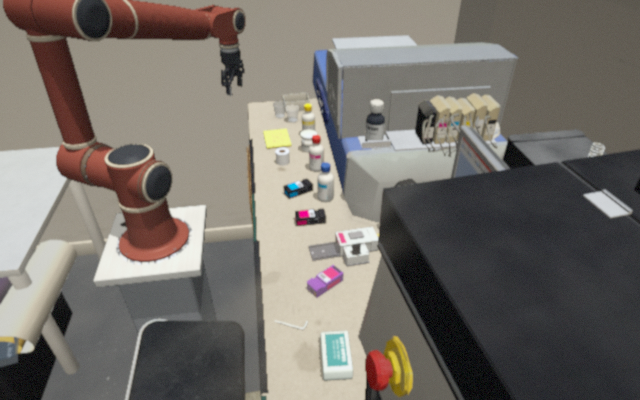

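View pics/side0.png

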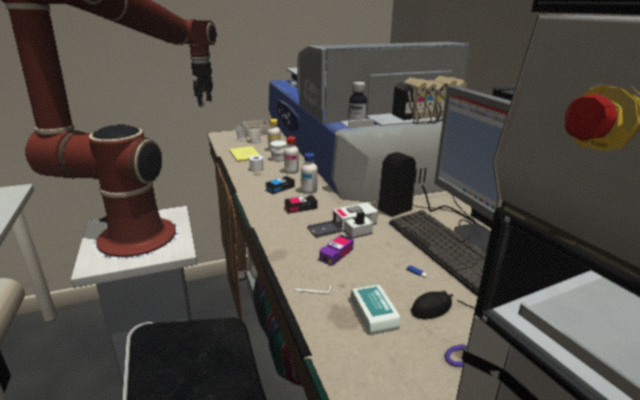

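The scene view shows the magenta candidate at (310,217), the cyan cartridge at (298,188), the dock at about (355,243) with its tongue at (323,251), and a purple lookalike at (325,280). The red cap bottle is at (316,155) and the wipes at (337,355). The one with the black body and magenta label at (310,217) fits; I'll confirm it in an enlarged crop.

```bash
python3 - <<'E'
from h import *
import json
P=json.load(open('cams.json'))
a=cv2.imread('pics/scene0.png')[175:300,270:395]
b=cv2.imread('pics/side0.png')[170:270,260:385]
cv2.imwrite('pics/crop1.png',np.hstack([cv2.resize(a,None,fx=3.2,fy=3.2,interpolation=2),cv2.copyMakeBorder(cv2.resize(b,None,fx=3.2,fy=3.2,interpolation=2),0,80,0,0,0)]))
for n,p,z in [('scene',(310,217),.034),('side',(301,203),.034),('scene',(357,238),.047),('scene',(323,251),.005),('scene',(298,188),.034),('scene',(325,280),.034)]:
    print(n,p,onz(P[n],p,z).round(3))
E
```

```text
scene (310, 217) [[ 0.497 -0.012  0.034]]
side (301, 203) [[ 0.493 -0.017  0.034]]
scene (357, 238) [[ 0.623 -0.151  0.047]]
scene (323, 251) [[ 0.519 -0.148  0.005]]
scene (298, 188) [[0.476 0.158 0.034]]
scene (325, 280) [[ 0.502 -0.295  0.034]]
```

View pics/crop1.png

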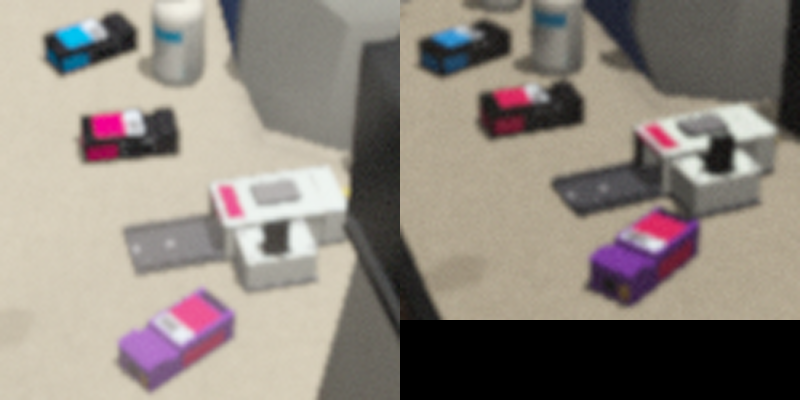

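The crop confirms the target: (310,217) has a black body and a magenta label, with its front (groove, black end) toward world +x. The one at (325,280) has a purple body, so it isn't meant. The two views put the magenta cartridge at about (0.495,-0.015), and the dock mouth faces -x. Next I move in for a wrist view.

Emit:
drive_tool(
  commands="85 -0.4 -0.9 0 -9; 85 -0.4 -1 0 -9; 85 -0.3 -1 0 -9; 85 -0.3 -1 -0.1 0; 85 -0.3 -1 -0.1 0; 85 -0.3 -1 -0.1 0; 85 -0.3 -1 -0.1 0; 85 -0.3 -1 -0.1 0",
)

```text
time: 1.15
tool_pos: [0.3315, 0.3151, 0.2461]
tool_rot: [-0.0, -0.003, 1.0, -0.0]
contact_force: [0.4, -0.3, 0.3]
gripper_width: 0.996
```

Emit:
drive_tool(
  commands="85 -0.3 -1 -0.1 0; 85 -0.3 -1 -0.1 0; 85 -0.3 -1 -0.1 0; 85 -0.3 -1 -0.1 0; 85 -0.2 -1 -0.1 0; 85 -0.2 -1 -0.1 0; 85 -0.2 -1 -0.1 0; 85 -0.2 -1 -0.1 0",
)

```text
time: 2.15
tool_pos: [0.3929, 0.0756, 0.2701]
tool_rot: [-0.0, -0.003, 1.0, 0.0]
contact_force: [0.6, -0.1, 0.6]
gripper_width: 0.996
```

Emit:
drive_tool(
  commands="85 0 -1 0 0; 85 0 -1 0 0; 85 0 -1 0 0; 85 0 -1 0 0; 85 0 -1 0 0; 85 0 -0.5 0 0; 85 0 0 0 0; 85 0 0 0 0",
)

```text
time: 3.15
tool_pos: [0.3941, -0.0877, 0.2702]
tool_rot: [-0.0, -0.004, 1.0, 0.0]
contact_force: [0.2, 0.8, -0.4]
gripper_width: 0.996
```

```bash
python3 - <<'E'
from h import *
import json
c={k:(v if np.isscalar(v) else list(map(float,v))) for k,v in manip.camera_params('wrist').items()}
im=manip.grab_frame('wrist')[:,:,::-1]; cv2.imwrite("pics/w1.png",im)
json.dump(c,open('w1.json','w'),default=float);print(c,rot(c['orientation'])[:,2])
s=manip.state();print(s['time'],s['tool_pos'],rot(s['tool_rot']).round(3))
E
```

```text
{'fx': 283.5940687399592, 'fy': 283.5940687399592, 'cx': 320.6708086176459, 'cy': 201.607110530703, 'xyz': [0.3178813786992139, -0.08866987490953399, 0.412874085977963], 'orientation': [0.10510635609882063, 0.6968399082739165, 0.7015464541073483, 0.10582707060971644]} [ 0.29496304  0.00200061 -0.95550657]
3.2 [ 0.39414312 -0.08760922  0.27030102] [[-1.    -0.008  0.   ]
 [-0.008  1.     0.   ]
 [-0.     0.    -1.   ]]
```

View pics/w1.png

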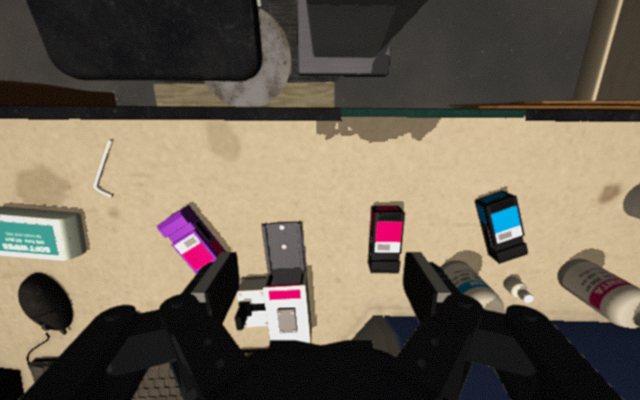

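The wrist view has image down = +x and image right = +y. The magenta cartridge is at (387,238), the cyan at (501,225), the purple one at (190,240), the tongue at (284,250), the mouth at about row 283 and the slide tab near (245,315). I'll enlarge the cartridge and the dock.

```bash
python3 - <<'E'
from h import *
import json
c=json.load(open('w1.json'));im=cv2.imread('pics/w1.png')
a=im[195:285,355:420];b=im[210:350,230:325]
A=cv2.resize(a,None,fx=6,fy=6,interpolation=2);B=cv2.resize(b,None,fx=4,fy=4,interpolation=2)
A=cv2.copyMakeBorder(A,0,20,0,0,0)
cv2.imwrite('pics/crop2.png',np.hstack([A,B]))
hsv=cv2.cvtColor(im,cv2.COLOR_BGR2HSV)
def big(m,box):
    z=np.zeros_like(m);x0,y0,x1,y1=box;z[y0:y1,x0:x1]=m[y0:y1,x0:x1]
    n,l,s,_=cv2.connectedComponentsWithStats(z);i=1+np.argmax(s[1:,4]);return (l==i).astype(np.uint8)
mg=cv2.inRange(hsv,(155,120,60),(178,255,255))
for nm,box,z in [('label',(376,195,420,285),.034),('strip',(255,285,320,303),.047)]:
    m=big(mg,box);ct=cv2.findContours(m,0,1)[0][0][:,0,:]
    w=onz(c,ct,z)[:,:2];print(nm,ct.min(0),ct.max(0),cv2.minAreaRect((w*1000).astype(np.float32)))
dk=cv2.inRange(hsv,(0,0,0),(180,255,75))|mg
m=big(dk,(355,195,420,285));m=cv2.morphologyEx(m,cv2.MORPH_CLOSE,np.ones((5,5),np.uint8));ct=cv2.findContours(m,0,1)[0][0]
print('hull px',cv2.approxPolyDP(cv2.convexHull(ct),1.5,True)[:,0].tolist())
for r in range(205,275,4):
    xs=np.nonzero(m[r])[0]; print(r,xs.min(),xs.max(),onz(c,[(xs.max()+.5,r)],.034)[0,:2].round(4)) if len(xs) else 0
g=cv2.cvtColor(im,6)
for r in range(226,272,6): print(r,g[r,258:308].tolist())
E
```

```text
label [376 221] [402 241] ((478.7853088378906, 10.58703899383545), (31.236539840698242, 38.09740447998047), 0.3854784071445465)
strip [269 290] [299 299] ((577.0315551757812, -141.94024658203125), (14.486987113952637, 46.132266998291016), 3.865654945373535)
hull px [[398, 206], [403, 212], [397, 272], [371, 271], [368, 261], [372, 206]]
209 372 401 [0.445  0.0261]
213 372 403 [0.4509 0.0295]
217 371 403 [0.457  0.0301]
221 371 403 [0.463  0.0306]
225 371 402 [0.4692 0.0298]
229 371 401 [0.4754 0.0289]
233 370 401 [0.4816 0.0295]
237 370 401 [0.4879 0.03  ]
241 370 400 [0.4943 0.0291]
245 369 373 [ 0.501  -0.0099]
249 369 373 [ 0.5074 -0.0095]
253 369 399 [0.5137 0.0294]
257 369 398 [0.5203 0.0285]
261 368 398 [0.527  0.0291]
265 369 398 [0.5337 0.0297]
269 370 398 [0.5405 0.0303]
226 [191, 193, 178, 138, 101, 81, 69, 63, 84, 102, 101, 101, 106, 102, 106, 107, 103, 106, 103, 103, 113, 156, 208, 223, 216, 187, 140, 108, 101, 102, 104, 106, 107, 102, 101, 105, 104, 102, 103, 104, 100, 88, 61, 61, 107, 169, 197, 196, 195, 194]
232 [193, 194, 193, 176, 130, 104, 96, 67, 58, 79, 100, 102, 
[... 902 characters left out ...]
1, 192]
256 [189, 188, 189, 188, 190, 189, 177, 139, 102, 91, 71, 61, 84, 98, 99, 101, 107, 104, 104, 100, 104, 103, 100, 100, 103, 103, 100, 100, 100, 100, 99, 99, 101, 100, 103, 100, 101, 98, 102, 101, 102, 98, 99, 99, 82, 65, 74, 119, 173, 196]
262 [187, 189, 192, 192, 194, 195, 195, 177, 132, 100, 89, 64, 51, 65, 92, 101, 102, 100, 102, 103, 102, 101, 100, 103, 99, 104, 102, 101, 97, 100, 102, 101, 101, 98, 102, 98, 100, 100, 98, 104, 102, 94, 86, 93, 88, 63, 57, 85, 141, 180]
268 [189, 185, 184, 187, 185, 187, 189, 188, 163, 121, 96, 85, 59, 53, 77, 87, 92, 93, 86, 78, 73, 68, 67, 69, 67, 68, 69, 69, 68, 70, 67, 73, 70, 72, 68, 68, 60, 53, 53, 50, 48, 55, 62, 80, 92, 86, 61, 52, 73, 97]
```

View pics/crop2.png

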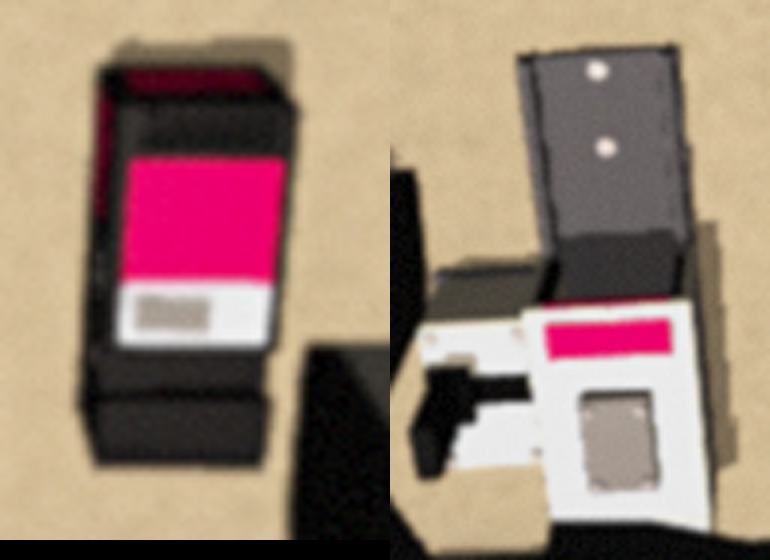

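The cartridge's groove and bevelled end point to +x. The top runs from its tail edge at row about 212 to its front at row about 272, with the right edge at col 403→398. The tongue's rails are at cols 261–266 (left outer) and 302–306 (right outer). Next I'll turn these into dock and cartridge poses.

```bash
python3 - <<'E'
from h import *
import json
c=json.load(open('w1.json'));im=cv2.imread('pics/w1.png');g=cv2.GaussianBlur(cv2.cvtColor(im,6),(1,3),0).astype(float)
def edge(row,a,b,th):  # subpixel crossing scanning from a to b
    st=1 if b>a else -1
    for x in range(a,b,st):
        p,q=g[row,x],g[row,x+st]
        if (p-th)*(q-th)<=0 and p!=q: return x+st*(p-th)/(p-q)
def line(nm,rows,a,b,th,z):
    px=[(edge(r,a(r),b(r),th),r) for r in rows]; px=[p for p in px if p[0]]
    w=onz(c,px,z)[:,:2]*1000; k=np.polyfit(w[:,0],w[:,1],1); res=np.abs(np.polyval(k,w[:,0])-w[:,1])
    k=np.polyfit(w[res<1.2,0],w[res<1.2,1],1)
    print(nm,'yaw',np.degrees(np.arctan(k[0])).round(2),'y at x=500/540/600',np.polyval(k,[500,540,600]).round(1),'res',res.max().round(1))
mid=lambda r:284
line('railL outer z11',range(226,264,3),lambda r:250,mid,145,.011)
line('railR outer z11..',range(226,264,3),lambda r:318,mid,135,.003)
line('roofL z47',range(310,336,3),lambda r:283,lambda r:255,150,.047)
line('roofR z47',range(290,336,3),lambda r:302,lambda r:320,150,.047)
line('cart +y',range(214,268,3),lambda r:412,lambda r:390,110,.034)
for col in range(378,400,5):
    gc=g[:,col]; 
    print(col,[int(v) for v in gc[200:222]],[int(v) for v in gc[256:278]])
print('cart tail top',onz(c,[(378,211.5),(400,211.5)],.034).round(4)[:,:2].tolist(),'front',[onz(c,[(385,272.3)],z)[0,:2].round(4).tolist() for z in(0,.02,.034)])
for col in range(270,302,6): print(col,[int(v) for v in g[214:228,col]],[int(v) for v in g[280:294,col]])
print('roof front',onz(c,[(272,287),(295,286)],.047).round(4).tolist())
print('tongue tip',onz(c,[(270,222.5),(292,221.5)],.005).round(4).tolist())
print('tab px',[onz(c,[p],.074)[0].round(4).tolist() for p in [(237,302),(237,308)]])
E
```

```text
railL outer z11 yaw 3.96 y at x=500/540/600 [-177.4 -174.6 -170.5] res 0.2
railR outer z11.. yaw 4.56 y at x=500/540/600 [-114.7 -111.5 -106.7] res 1.0
roofL z47 yaw 10.37 y at x=500/540/600 [-172.6 -165.2 -154.3] res 0.0
roofR z47 yaw 4.07 y at x=500/540/600 [-114.9 -112.  -107.8] res 0.2
cart +y yaw 5.59 y at x=500/540/600 [33.9 37.8 43.7] res 3.3
378 [186, 167, 139, 117, 97, 70, 44, 29, 26, 23, 16, 15, 25, 38, 47, 48, 45, 41, 37, 41, 52, 69] [42, 41, 41, 33, 24, 25, 33, 39, 41, 41, 40, 40, 37, 34, 32, 43, 84, 140, 178, 192, 194, 194]
383 [192, 177, 146, 118, 97, 72, 45, 30, 26, 23, 18, 19, 28, 37, 38, 35, 32, 28, 24, 29, 47, 70] [39, 40, 36, 26, 18, 20, 31, 38, 40, 40, 39, 39, 37, 34, 31, 41, 81, 136, 175, 189, 191, 191]
388 [191, 174, 143, 115, 93, 70, 46, 32, 26, 21, 14, 16, 24, 31, 34, 32, 30, 28, 26, 33, 50, 70] [39, 39, 35, 27, 20, 21, 31, 37, 39, 39, 39, 40, 38, 33, 28, 40, 81, 135, 174, 190, 193, 193]
393 [175, 145, 120, 108, 96, 72, 46, 30, 24, 19, 13, 13, 22, 30, 30, 29, 27, 25, 26, 31, 44, 65] [39, 38, 34, 24, 16, 21, 32, 37, 37, 38, 37, 37, 37, 35, 32, 36, 66, 120, 167,
[... 617 characters left out ...]
, 188, 172, 133, 93, 84, 112, 161, 207, 229] [50, 50, 50, 46, 46, 78, 145, 207, 231, 216, 170, 120, 92, 85]
288 [191, 192, 191, 190, 190, 188, 170, 131, 96, 89, 99, 105, 105, 104] [52, 51, 48, 44, 54, 98, 166, 216, 226, 200, 152, 110, 88, 84]
294 [192, 192, 191, 190, 189, 184, 162, 121, 92, 92, 101, 104, 104, 103] [52, 51, 47, 46, 70, 133, 199, 230, 223, 187, 137, 100, 85, 83]
300 [191, 192, 193, 192, 189, 174, 138, 90, 57, 53, 61, 65, 63, 62] [36, 31, 28, 40, 86, 156, 212, 233, 232, 217, 196, 178, 170, 168]
roof front [[0.5643, -0.1595, 0.047], [0.5624, -0.1252, 0.047]]
tongue tip [[0.478, -0.1656, 0.005], [0.4761, -0.1317, 0.005]]
tab px [[0.5708, -0.2044, 0.074], [0.5808, -0.2052, 0.074]]
```

Dock yaw is about +4.0°, taken from the rail (3.96), roof (4.07) and strip (3.87). The mouth is at about (0.563,-0.143); the tongue tip lies 86 mm before it, which matches the 85 given. The cartridge centre is at (0.499,0.0085) with yaw about 0.4°. I'll go to a grasp 20 mm behind its centre.

Emit:
drive_tool(
  commands="85 -0.36 0.4 0.8 0; 85 -0.36 0.4 0.8 0; 85 -0.36 0.4 0.8 0; 85 -0.36 0.4 0.8 0; 85 -0.36 0.4 0.8 0; 85 -0.36 0.4 0.8 0; 85 -0.36 0.4 0.8 0; 85 -0.34 0.38 0.8 0",
)

```text
time: 4.2
tool_pos: [0.4796, 0.0091, 0.0777]
tool_rot: [0.0, -0.004, 1.0, 0.0]
contact_force: [-0.3, 0.1, 0.1]
gripper_width: 0.995
```

Emit:
drive_tool(
  commands="85 0 0 0.5 0; 85 0 0 0.5 0; 85 0 0 0.5 0; 85 0 0 0.5 0; 85 0 0 0.3 0; 85 0 0 0 0; 85 0 0 0 0; 70 0 0 0 0",
)

```text
time: 5.2
tool_pos: [0.4799, 0.0075, 0.01]
tool_rot: [0.001, -0.003, 1.0, -0.0]
contact_force: [0.9, 0.1, -1.1]
gripper_width: 0.824
```

Emit:
drive_tool(
  commands="60 0 0 0 0; 50 0 0 0 0; 40 0 0 0 0; 35 0 0 0 0; 35 0 0 0 0; 35 0 0 0 0; 35 0 0 0 0; 35 0 0 0 0",
)

```text
time: 6.2
tool_pos: [0.4799, 0.0076, 0.01]
tool_rot: [0.001, -0.003, 1.0, 0.0]
contact_force: [-1.3, 1.8, 5.0]
gripper_width: 0.501
```

Emit:
drive_tool(
  commands="35 0 0 -0.1 0; 35 0 0 -0.3 0; 35 0 0 -0.4 0; 35 0 0 -0.4 0; 35 0 0 -0.4 0; 35 0 0 -0.4 0; 35 0 0 0 0; 35 0 0 0 0",
)

```text
time: 7.2
tool_pos: [0.479, 0.0076, 0.069]
tool_rot: [-0.0, -0.003, 1.0, 0.0]
contact_force: [-0.3, 0.4, -2.9]
gripper_width: 0.507
```

```bash
python3 - <<'E'
from h import *
import json
c={k:(v if np.isscalar(v) else list(map(float,v))) for k,v in manip.camera_params('wrist').items()}
im=manip.grab_frame('wrist')[:,:,::-1]; cv2.imwrite("pics/w2.png",im)
json.dump(c,open('w2.json','w'),default=float)
s=manip.state();print(s['time'],s['tool_pos'],rot(s['tool_rot']).round(4),s['contact_force'])
E
```

```text
7.25 [0.47879754 0.00763859 0.06877094] [[-1.0e+00 -6.4e-03 -1.1e-03]
 [-6.4e-03  1.0e+00  1.0e-04]
 [ 1.1e-03  2.0e-04 -1.0e+00]] [-0.35425164  0.17570486 -2.16138158]
```

View pics/w2.png

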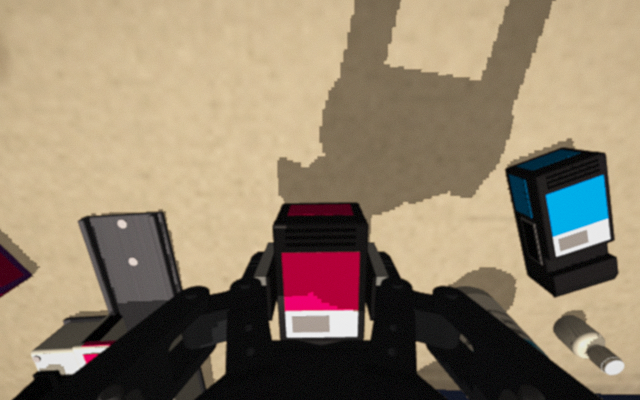

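The cartridge is held square: top tail edge at row about 222, cols 275–368. The tongue is in view at (80–180, 212–310). I'll measure both.

```bash
python3 - <<'E'
from h import *
import json
c=json.load(open('w2.json'));im=cv2.imread('pics/w2.png');g=cv2.cvtColor(im,6).astype(int)
zt=.034+.059
for col in(290,320,350): print(col,g[198:232,col].tolist())
for r in(232,): print(r,g[r,268:282].tolist(),g[r,360:376].tolist())
print('tail',onz(c,[(275,223),(321,223),(368,223)],zt)[:,:2].round(4).tolist())
for r in (222,240,260,280,300): 
    print(r,g[r,74:116].tolist(),'|',g[r,155:186].tolist())
print([g[205:220,x].tolist() for x in (100,140)])
E
```

```text
290 [114, 118, 115, 118, 107, 60, 22, 16, 15, 21, 21, 22, 29, 25, 25, 33, 28, 23, 15, 9, 8, 12, 10, 10, 8, 8, 13, 18, 21, 22, 11, 10, 11, 12]
320 [113, 114, 114, 106, 75, 36, 19, 22, 24, 25, 25, 26, 29, 27, 27, 25, 27, 16, 13, 4, 7, 10, 11, 11, 11, 8, 16, 17, 23, 25, 12, 7, 9, 12]
350 [114, 115, 115, 103, 64, 28, 9, 18, 19, 20, 21, 23, 24, 23, 26, 25, 26, 20, 8, 10, 9, 13, 6, 11, 14, 16, 21, 17, 22, 20, 12, 11, 11, 17]
232 [193, 195, 199, 186, 128, 57, 23, 17, 17, 24, 19, 21, 22, 18] [24, 21, 26, 22, 24, 15, 24, 38, 79, 102, 136, 176, 190, 192, 195, 191]
tail [[0.4496, -0.0135], [0.4495, 0.0071], [0.4494, 0.0282]]
222 [191, 192, 185, 159, 119, 92, 92, 95, 81, 59, 37, 22, 16, 15, 13, 31, 55, 81, 93, 96, 94, 92, 91, 91, 93, 92, 96, 93, 96, 94, 97, 97, 98, 96, 92, 94, 99, 94, 100, 92, 92, 95] | [43, 24, 15, 25, 45, 64, 65, 62, 49, 30, 57, 118, 173, 193, 197, 198, 196, 196, 198, 197, 197, 197, 198, 198, 199, 198, 194, 195, 193, 196, 195]
240 [188, 189, 189, 187, 186, 191, 190, 190, 187, 164, 125, 95, 94, 97, 83, 62, 41, 23, 17, 15, 17, 23, 43, 67, 85, 93, 94, 94, 93, 90, 93, 95, 94, 96, 
[... 606 characters left out ...]
8, 188, 187, 179, 145, 107, 95, 88, 83, 60, 42, 25, 17, 12, 19, 24, 54, 76, 91, 93, 91, 90, 97] | [100, 90, 99, 100, 98, 97, 95, 96, 96, 93, 90, 97, 94, 83, 62, 35, 17, 16, 40, 78, 87, 79, 52, 33, 49, 104, 154, 186, 198, 199, 198]
300 [187, 185, 186, 183, 183, 184, 183, 185, 184, 183, 186, 185, 184, 185, 183, 185, 185, 188, 189, 188, 189, 186, 184, 183, 184, 181, 181, 184, 185, 174, 139, 102, 92, 89, 82, 62, 38, 22, 21, 13, 26, 29] | [67, 68, 68, 67, 67, 65, 66, 66, 64, 69, 67, 65, 63, 52, 37, 17, 17, 6, 10, 11, 12, 18, 8, 9, 13, 8, 7, 13, 10, 10, 9]
[[194, 192, 192, 194, 194, 195, 192, 192, 188, 169, 109, 62, 71, 84, 93], [195, 188, 189, 195, 196, 196, 181, 127, 67, 62, 83, 92, 97, 95, 95]]
```

```bash
python3 - <<'E'
from h import *
import json
c=json.load(open('w2.json'))
L=onz(c,[(77.35,222),(83.5,240),(90.3,260),(97,280),(103.85,300)],.011)[:,:2]
Rr=onz(c,[(163.0,222),(167.3,240),(172.4,260),(177,280)],.011)[:,:2]
for w in(L,Rr):
    k=np.polyfit(w[:,0]-.54,w[:,1],1);print(k.round(4),np.degrees(np.arctan(k[0])).round(2),w.round(4).tolist())
print('tip',onz(c,[(100,215.2),(140,211.7)],.005).round(4).tolist())
# plan: dock frame
yaw=np.radians(4.0);d=np.array([np.cos(yaw),np.sin(yaw)]);M=np.array([.563,-.143])
print('TCP for front at dock -8:',M+d*(-8-69)/1000)
E
```

```text
[ 0.0703 -0.1732] 4.02 [[0.482, -0.1773], [0.4969, -0.1762], [0.5142, -0.175], [0.5323, -0.1738], [0.5513, -0.1724]]
[ 0.069  -0.1083] 3.95 [[0.4816, -0.1123], [0.4965, -0.1114], [0.5138, -0.11], [0.5319, -0.1089]]
tip [[0.4786, -0.1638, 0.005], [0.4756, -0.1323, 0.005]]
TCP for front at dock -8: [ 0.48618757 -0.14837125]
```

Rail yaw is confirmed at about 4.0°, and the two views put the centre line within 1 mm of each other. I'll carry the cartridge over the tongue and turn it by 3.6°.

Emit:
drive_tool(
  commands="35 -0.03 -0.4 0 0; 35 -0.03 -0.8 0 0; 35 -0.03 -0.9 0 0; 35 -0.03 -0.9 0 0; 35 -0.03 -0.9 0 0; 35 -0.03 -0.8 0 0; 35 -0.03 -0.48 0 0; 35 0 0 0 -3.6",
)

```text
time: 8.25
tool_pos: [0.4865, -0.1491, 0.0691]
tool_rot: [-0.0, -0.035, 0.999, 0.0]
contact_force: [-0.1, 0.5, -2.4]
gripper_width: 0.503
```

Emit:
drive_tool(
  commands="35 0 0 0.3 0; 35 0 0 0.4 0; 35 0 0 0.4 0; 35 0 0 0.2 0; 35 0 0 0 0; 35 0 0 0 0; 35 0 0 0 0; 35 0 0 0 0",
)

```text
time: 9.25
tool_pos: [0.4869, -0.1479, 0.0307]
tool_rot: [0.0, -0.035, 0.999, -0.0]
contact_force: [0.4, -0.4, -2.5]
gripper_width: 0.502
```

```bash
python3 - <<'E'
from h import *
import json
c={k:(v if np.isscalar(v) else list(map(float,v))) for k,v in manip.camera_params('wrist').items()}
s=manip.state();im=manip.grab_frame('wrist')[:,:,::-1]; cv2.imwrite("pics/w3.png",im)
cv2.imwrite("pics/w3c.png",cv2.resize(im[170:370,200:440],None,fx=3,fy=3,interpolation=2))
json.dump(c,open('w3.json','w'),default=float)
print(s['time'],s['tool_pos'],rot(s['tool_rot']).round(4),s['contact_force'])
E
```

```text
9.25 [ 0.48687724 -0.14792065  0.03074642] [[-9.976e-01 -6.920e-02  8.000e-04]
 [-6.920e-02  9.976e-01 -3.000e-04]
 [-7.000e-04 -4.000e-04 -1.000e+00]] [ 0.36071893 -0.37476926 -2.51659354]
```

View pics/w3c.png

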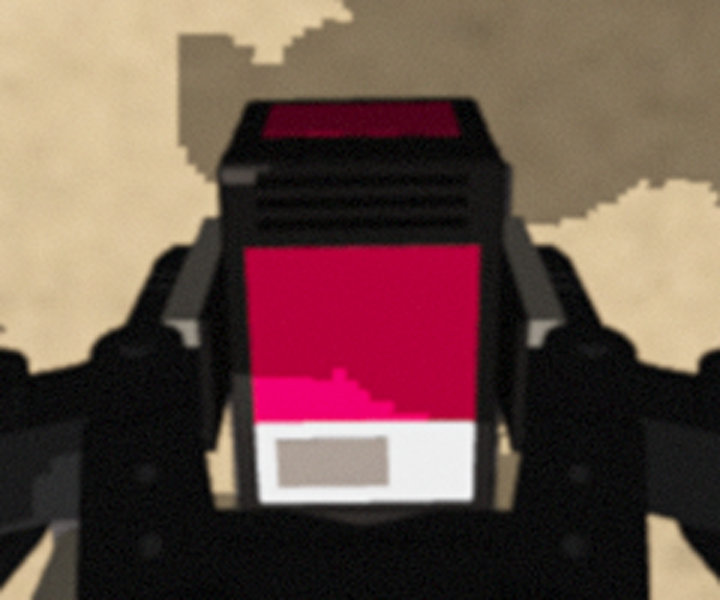

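The cartridge is straight in the jaws with its tail edge at row about 225. I'll lower it onto the tongue gently.

Emit:
drive_tool(
  commands="35 0 0 0.1 0; 35 0 0 0.1 0; 35 0 0 0.1 0; 35 0 0 0.05 0; 35 0 0 0.05 0; 35 0 0 0.05 0; 35 0 0 0 0; 35 0 0 0 0",
)

```text
time: 10.3
tool_pos: [0.4866, -0.1478, 0.0169]
tool_rot: [0.0, -0.035, 0.999, -0.0]
contact_force: [-0.5, 0.4, -2.4]
gripper_width: 0.495
```

Emit:
drive_tool(
  commands="35 0 0 0.02 0; 35 0 0 0.02 0; 35 0 0 0.02 0; 35 0 0 0 0; 35 0 0 0 0; 35 0 0 0 0; 35 0 0 0 0; 35 0 0 0 0",
)

```text
time: 11.3
tool_pos: [0.4866, -0.1478, 0.015]
tool_rot: [0.0, -0.035, 0.999, -0.0]
contact_force: [0.3, 0.5, -1.7]
gripper_width: 0.504
```

Emit:
drive_tool(
  commands="35 0 0 0.02 0; 35 0 0 0.02 0; 35 0 0 0 0; 35 0 0 0 0; 35 0 0 0 0; 35 0 0 0 0; 35 0 0 0 0; 35 0 0 0 0",
)

```text
time: 12.3
tool_pos: [0.487, -0.148, 0.015]
tool_rot: [0.0, -0.035, 0.999, -0.0]
contact_force: [-5.1, 1.1, 7.5]
gripper_width: 0.497
```

The z stop at 0.015 matches the tongue, not the rail tops, so it sits between the rails. Next I slide it in while gripped.

Emit:
drive_tool(
  commands="35 -0.05 0 -0.02 0; 35 -0.1 0 0 0; 35 -0.1 0 0 0; 35 -0.1 0 0 0; 35 -0.1 0 0 0; 35 -0.1 0 0 0; 35 -0.1 0 0 0; 35 -0.1 0 0 0",
)

```text
time: 13.3
tool_pos: [0.5095, -0.1466, 0.015]
tool_rot: [0.0, -0.035, 0.999, -0.0]
contact_force: [-3.1, 0.4, 6.1]
gripper_width: 0.498
```

Emit:
drive_tool(
  commands="35 -0.12 0 0 0; 35 -0.12 0 0 0; 35 -0.12 0 0 0; 35 -0.12 0 0 0; 35 -0.12 0 0 0; 35 -0.12 0 0 0; 35 -0.12 0 0 0; 35 -0.1 0 0 0",
)

```text
time: 14.3
tool_pos: [0.5377, -0.1445, 0.015]
tool_rot: [0.0, -0.035, 0.999, -0.0]
contact_force: [-3.2, -0.6, 6.2]
gripper_width: 0.5
```

Emit:
drive_tool(
  commands="60 0 0 0 0; 60 0 0 0 0; 60 0 0 0 0; 60 0 0 -0.4 0; 60 0 0 -0.6 0; 60 0 0 -0.5 0; 60 0.6 0 0 0; 40 0.6 0 0 0",
)

```text
time: 15.3
tool_pos: [0.5017, -0.1471, 0.0612]
tool_rot: [0.001, -0.035, 0.999, -0.001]
contact_force: [-0.6, 0.1, -0.4]
gripper_width: 0.507
```

Emit:
drive_tool(
  commands="20 0.6 0 0 0; 0 0 0 0 0; 0 0 0 0 0; 0 0 0 0.5 0; 0 0 0 0.5 0; 0 0 0 0.4 0; 0 0 0 0 0; 0 0 0 0 0",
)

```text
time: 16.3
tool_pos: [0.4834, -0.1481, 0.0174]
tool_rot: [-0.0, -0.035, 0.999, -0.0]
contact_force: [0.0, 0.3, -0.6]
gripper_width: -0.001
```

```bash
python3 - <<'E'
from h import *
import json
c={k:(v if np.isscalar(v) else list(map(float,v))) for k,v in manip.camera_params('wrist').items()}
s=manip.state();im=manip.grab_frame('wrist')[:,:,::-1]; cv2.imwrite("pics/w4.png",im)
json.dump(c,open('w4.json','w'),default=float)
print(s['time'],s['tool_pos'],s['contact_force'],s['gripper_width'])
E
```

```text
16.3 [ 0.48341802 -0.14809163  0.01737115] [ 0.00505954  0.2593572  -0.57853823] -0.0011142080294265998
```

View pics/w4.png

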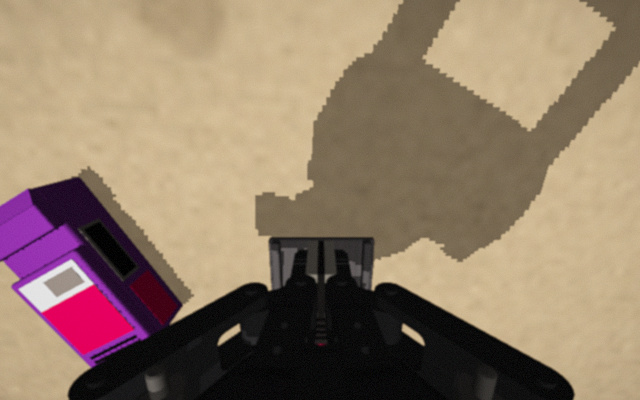

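The shut fingers are between the rails behind the tail, and the cartridge itself is hidden. I'll push gently along the dock's axis.

Emit:
drive_tool(
  commands="0 -0.1 0 0 0; 0 -0.1 0 0 0; 0 -0.1 0 0 0; 0 -0.08 0 0 0; 0 -0.06 0 0 0; 0 -0.06 0 0 0; 0 -0.06 0 0 0; 0 -0.06 0 0 0",
)

```text
time: 17.35
tool_pos: [0.5017, -0.1467, 0.0173]
tool_rot: [-0.0, -0.035, 0.999, 0.0]
contact_force: [-1.2, -0.3, 0.9]
gripper_width: 0.002
```

Emit:
drive_tool(
  commands="0 -0.06 0 0 0; 0 -0.06 0 0 0; 0 -0.06 0 0 0; 0 -0.06 0 0 0; 0 -0.06 0 0 0; 0 -0.05 0 0 0; 0 -0.05 0 0 0; 0 -0.05 0 0 0",
)

```text
time: 18.35
tool_pos: [0.5144, -0.1458, 0.0174]
tool_rot: [-0.001, -0.035, 0.999, 0.0]
contact_force: [-5.9, -1.0, 4.5]
gripper_width: -0.001
```

Emit:
drive_tool(
  commands="0 -0.04 0 0 0; 0 -0.04 0 0 0; 0 -0.04 0 0 0; 0 -0.04 0 0 0; 0 -0.04 0 0 0; 0 -0.04 0 0 0; 0 -0.04 0 0 0; 0 -0.04 0 0 0",
)

```text
time: 19.35
tool_pos: [0.5246, -0.1451, 0.0173]
tool_rot: [-0.0, -0.035, 0.999, 0.0]
contact_force: [-5.1, -0.0, 2.2]
gripper_width: -0.001
```

Tail is at about -27. From here I use finer steps.

Emit:
drive_tool(
  commands="0 -0.025 0 0 0; 0 -0.025 0 0 0; 0 -0.025 0 0 0; 0 -0.025 0 0 0; 0 -0.025 0 0 0; 0 -0.025 0 0 0; 0 -0.025 0 0 0; 0 -0.025 0 0 0",
)

```text
time: 20.35
tool_pos: [0.5309, -0.1447, 0.0173]
tool_rot: [-0.0, -0.035, 0.999, 0.0]
contact_force: [-4.5, -0.9, 1.2]
gripper_width: 0.0
```

Emit:
drive_tool(
  commands="0 -0.02 0 0 0; 0 -0.02 0 0 0; 0 -0.02 0 0 0; 0 -0.02 0 0 0; 0 -0.02 0 0 0; 0 -0.02 0 0 0; 0 -0.02 0 0 0; 0 0 0 0 0",
)

```text
time: 21.35
tool_pos: [0.5354, -0.1444, 0.0174]
tool_rot: [0.0, -0.035, 0.999, -0.0]
contact_force: [-2.3, 0.2, -1.4]
gripper_width: -0.001
```

Emit:
drive_tool(
  commands="0 -0.015 0 0 0; 0 -0.015 0 0 0; 0 -0.015 0 0 0; 0 -0.015 0 0 0; 0 -0.015 0 0 0; 0 0 0 0 0; 0 0 0 0 0; 0 0 0 0 0",
)

```text
time: 22.35
tool_pos: [0.5377, -0.1444, 0.0177]
tool_rot: [0.0, -0.035, 0.999, -0.0]
contact_force: [0.4, -0.1, -0.8]
gripper_width: 0.002
```

The force fell to zero, which suggests a click. I'll feel for a firm seat with very small steps.

Emit:
drive_tool(
  commands="0 -0.01 0 0 0; 0 -0.01 0 0 0; 0 -0.01 0 0 0; 0 -0.01 0 0 0; 0 0 0 0 0; 0 0 0 0 0; 0 0 0 0 0; 0 0 0 0 0",
)

```text
time: 23.35
tool_pos: [0.5386, -0.1441, 0.0174]
tool_rot: [0.0, -0.035, 0.999, 0.0]
contact_force: [0.3, 0.5, 0.0]
gripper_width: 0.001
```

Emit:
drive_tool(
  commands="0 -0.01 0 0 0; 0 -0.01 0 0 0; 0 -0.01 0 0 0; 0 -0.01 0 0 0; 0 -0.01 0 0 0; 0 0 0 0 0; 0 0 0 0 0; 0 0 0 0 0",
)

```text
time: 24.35
tool_pos: [0.5398, -0.1441, 0.0174]
tool_rot: [-0.0, -0.035, 0.999, 0.0]
contact_force: [-2.3, 0.6, 2.2]
gripper_width: -0.001
```

Emit:
drive_tool(
  commands="0 -0.01 0 0 0; 0 -0.01 0 0 0; 0 0 0 0 0; 0 0 0 0 0; 0 0 0 0 0; 0 0 0 0 0; 0 0 0 0 0; 0 0 0 0 0",
)

```text
time: 25.35
tool_pos: [0.5406, -0.144, 0.0174]
tool_rot: [0.0, -0.035, 0.999, 0.0]
contact_force: [-3.6, -0.7, 1.6]
gripper_width: -0.002
```

Emit:
drive_tool(
  commands="0 -0.01 0 0 0; 0 -0.01 0 0 0; 0 -0.01 0 0 0; 0 0 0 0 0; 0 0 0 0 0; 0 0 0 0 0; 0 0 0 0 0; 0 0 0 0 0",
)

```text
time: 26.35
tool_pos: [0.5415, -0.144, 0.0174]
tool_rot: [0.0, -0.035, 0.999, 0.0]
contact_force: [-3.1, -0.6, 1.0]
gripper_width: 0.002
```

Emit:
drive_tool(
  commands="0 -0.01 0 0 0; 0 -0.01 0 0 0; 0 -0.01 0 0 0; 0 -0.01 0 0 0; 0 -0.01 0 0 0; 0 0 0 0 0; 0 0 0 0 0; 0 0 0 0 0",
)

```text
time: 27.35
tool_pos: [0.5419, -0.1439, 0.0174]
tool_rot: [-0.001, -0.035, 0.999, 0.0]
contact_force: [-8.1, -1.1, 6.3]
gripper_width: -0.001
```

Emit:
drive_tool(
  commands="0 -0.01 0 0 0; 0 -0.01 0 0 0; 0 0 0 0 0; 0 0 0 0 0; 0 0 0 0 0; 0 0 0 0 0; 0 0 0 0 0; 0 0 0 0 0",
)

```text
time: 28.35
tool_pos: [0.5419, -0.1439, 0.0174]
tool_rot: [-0.002, -0.035, 0.999, 0.0]
contact_force: [-11.2, -0.7, 6.9]
gripper_width: 0.004
```

Position has stopped and the force is rising (11 N), so this is the hard stop. The tail is at about dock -10, inside the 5–27 range, so the front is at 90. I'll retreat and look.

Emit:
drive_tool(
  commands="0 0.1 0 0 0; 0 0.3 0 0 0; 0 0.4 0 0 0; 0 0 0 -0.6 0; 0 0 0 -0.9 0; 0 0 0 -0.9 0; 0 0 0 -0.4 0; 0 0 -0.3 0 0",
)

```text
time: 29.35
tool_pos: [0.5212, -0.1548, 0.103]
tool_rot: [0.001, -0.035, 0.999, -0.001]
contact_force: [0.4, 0.8, 0.5]
gripper_width: -0.001
```

Emit:
drive_tool(
  commands="0 -0.3 -0.5 0 0; 0 -0.4 -0.5 0 0; 0 -0.4 -0.5 0 0; 0 -0.4 -0.5 0 0; 0 -0.4 -0.5 0 0; 0 -0.4 -0.4 0 0; 0 -0.4 0 0 0; 0 0 0 0 0",
)

```text
time: 30.35
tool_pos: [0.6074, -0.2356, 0.1003]
tool_rot: [-0.001, -0.035, 0.999, 0.0]
contact_force: [-0.1, -0.1, -0.1]
gripper_width: 0.001
```

```bash
python3 - <<'E'
from h import *
import json
s=manip.state();c={k:(v if np.isscalar(v) else list(map(float,v))) for k,v in manip.camera_params('wrist').items()}
im=manip.grab_frame('wrist')[:,:,::-1]; cv2.imwrite("pics/w5.png",im)
b=manip.grab_frame('scene')[:,:,::-1];cv2.imwrite('pics/scene5.png',b)
json.dump(c,open('w5.json','w'),default=float)
cv2.imwrite('pics/v5.png',np.hstack([im[:,150:550],cv2.resize(b[200:300,290:390],None,fx=4,fy=4,interpolation=2)]))
print(s['time'],s['tool_pos'],s['contact_force'])
M=np.array([.563,-.1425]);y=np.radians(4);d=np.array([np.cos(y),np.sin(y)]);n=np.array([-d[1],d[0]])
q=s['tool_pos'][:2]-M;print('dock xy',q@d,q@n)
for nm,P in dict(tailtop=[-.011,0,.039],tab=[.040,-.071,.074],tab2=[.040,-.061,.074]).items():
    w=np.r_[M+d*P[0]+n*P[1],P[2]];print(nm,w,proj(c,w))
E
```

```text
30.35 [ 0.60739789 -0.23556687  0.10028592] [-0.08150448 -0.10807092 -0.13731197]
dock xy 0.03779772670045622 -0.09593720242086469
tailtop [ 0.5520268  -0.14326732  0.039     ] [[455.12541783 154.16858192]]
tab [ 0.60785527 -0.21053679  0.074     ] [[359.59370774 240.21036548]]
tab2 [ 0.60715771 -0.20056115  0.074     ] [[374.95628683 240.19638079]]
```

View pics/v5.png

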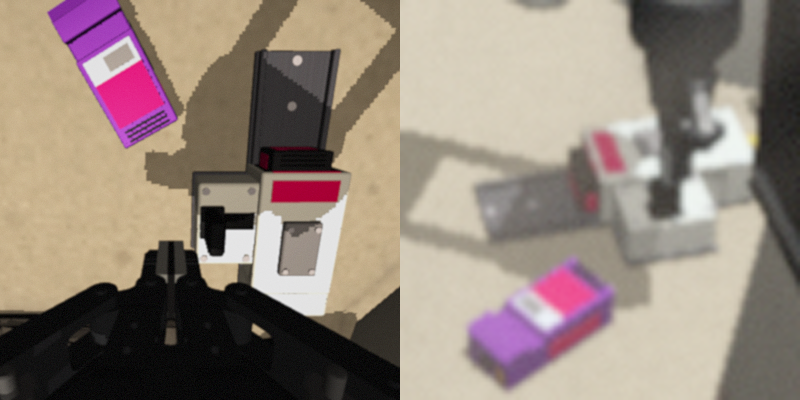

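The left view shows the cartridge straight in the bay with its tail sticking out about 10 mm (mouth at row about 172). The black tab is at (362,230), as predicted, and the fingers are lined up on its -y side. I'll lower and push.

Emit:
drive_tool(
  commands="0 0 0 0.4 0; 0 0 0 0.5 0; 0 0 0 0.5 0; 0 0 0 0.2 0; 0 0 0 0 0; 0 0 0.1 0 0; 0 0 0.1 0 0; 0 0 0 0 0",
)

```text
time: 31.45
tool_pos: [0.607, -0.2295, 0.0539]
tool_rot: [0.0, -0.035, 0.999, -0.0]
contact_force: [-0.3, -0.5, -0.2]
gripper_width: -0.003
```

Emit:
drive_tool(
  commands="0 0 0.07 0 0; 0 0 0.07 0 0; 0 0 0.07 0 0; 0 0 0.07 0 0; 0 0 0.07 0 0; 0 0 0.07 0 0; 0 0 0 0 0; 0 0 0 0 0",
)

```text
time: 32.45
tool_pos: [0.6058, -0.2172, 0.0535]
tool_rot: [0.0, -0.035, 0.999, -0.0]
contact_force: [0.4, -2.7, 0.2]
gripper_width: 0.004
```

Emit:
drive_tool(
  commands="0 0 0.06 0 0; 0 0 0.06 0 0; 0 0 0.06 0 0; 0 0 0.06 0 0; 0 0 0.06 0 0; 0 0 0.06 0 0; 0 0 0 0 0; 0 0 0 0 0",
)

```text
time: 33.45
tool_pos: [0.6051, -0.2064, 0.0535]
tool_rot: [0.0, -0.035, 0.999, -0.0]
contact_force: [-0.6, -4.5, -0.3]
gripper_width: -0.0
```

The slide is well past 3 mm at spring force, so the feed port is aligned and the cartridge is fully home. I'll continue to the end.

Emit:
drive_tool(
  commands="0 0 0.04 0 0; 0 0 0.04 0 0; 0 0 0.04 0 0; 0 0 0.04 0 0; 0 0 0.04 0 0; 0 0 0.03 0 0; 0 0 0 0 0; 0 0 0 0 0",
)

```text
time: 34.45
tool_pos: [0.6049, -0.2035, 0.0536]
tool_rot: [0.001, -0.035, 0.999, -0.004]
contact_force: [1.7, -16.2, -4.9]
gripper_width: -0.002
```

Emit:
drive_tool(
  commands="0 0 0.02 0 0; 0 0 0.02 0 0; 0 0 0.02 0 0; 0 0 0.02 0 0; 0 0 0 0 0; 0 0 0 0 0; 0 0 0 0 0; 0 0 0 0 0",
)

```text
time: 35.45
tool_pos: [0.6049, -0.2032, 0.0538]
tool_rot: [0.001, -0.034, 0.999, -0.006]
contact_force: [1.6, -23.8, -6.9]
gripper_width: -0.002
```

It has stopped firmly at 24 N. A picture before release will verify the stroke.

```bash
python3 - <<'E'
from h import *
import json
s=manip.state();c={k:(v if np.isscalar(v) else list(map(float,v))) for k,v in manip.camera_params('wrist').items()}
im=manip.grab_frame('wrist')[:,:,::-1]
b=manip.grab_frame('side')[:,:,::-1]; b0=cv2.imread('pics/side0.png')
f=lambda x:cv2.resize(x[195:245,325:385],None,fx=6,fy=4,interpolation=2)
cv2.imwrite('pics/v6.png',np.hstack([im[:,200:600],np.vstack([f(b0),f(b)])]))
M=np.array([.563,-.1425]);y=np.radians(4);d=np.array([np.cos(y),np.sin(y)]);n=np.array([-d[1],d[0]])
q=s['tool_pos'][:2]-M;print('dock xy',q@d,q@n)
for t in(0,.01,.02):
  for yy in (-.071,-.061):
    w=np.r_[M+d*.038+n*(yy+t),.074];print(t,yy,proj(c,w)-[200,0],proj(manip.camera_params('side'),w))
E
```

```text
dock xy 0.03753753727054678 -0.06351444361689497
0 -0.071 [[105.76184758 277.17203989]] [[360.27232683 213.13336271]]
0 -0.061 [[126.06516725 277.28878195]] [[358.52922674 211.63078443]]
0.01 -0.071 [[126.06516725 277.28878195]] [[358.52922674 211.63078443]]
0.01 -0.061 [[146.40466216 277.40573201]] [[356.81051691 210.14923091]]
0.02 -0.071 [[146.40466216 277.40573201]] [[356.81051691 210.14923091]]
0.02 -0.061 [[166.78042907 277.52289062]] [[355.11568898 208.68826394]]
```

View pics/v6.png

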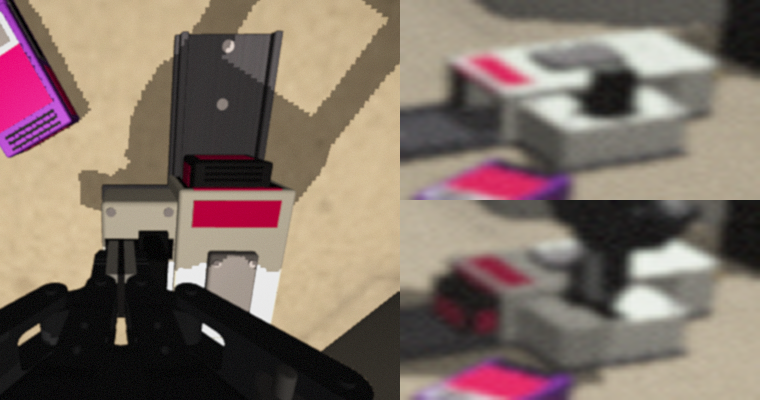

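The tab is at cols 140–170, against 146–167 predicted for the 20 mm end position and 106–126 at rest, so the full stroke is done. I'll draw back slowly so the slide springs back, then lift clear.

Emit:
drive_tool(
  commands="0 0 -0.2 0 0; 0 0 -0.2 0 0; 0 0 -0.2 0 0; 0 0 -0.2 0 0; 0 0 -0.3 0 0; 0 0 -0.3 0 0; 0 0 -0.2 0 0; 0 0 0 0 0",
)

```text
time: 36.55
tool_pos: [0.6077, -0.2452, 0.0533]
tool_rot: [-0.0, -0.034, 0.999, 0.0]
contact_force: [0.1, 0.8, -0.8]
gripper_width: 0.001
```

Emit:
drive_tool(
  commands="0 0 0 -0.5 0; 0 0 0 -0.9 0; 0 0 0 -0.9 0; 0 0.3 0 -0.9 0; 0 0.8 0 -0.5 0; 0 0.8 0 0 0; 0 0.4 0 0 0; 0 0 0 0 0",
)

```text
time: 37.55
tool_pos: [0.5386, -0.2496, 0.1648]
tool_rot: [0.0, -0.034, 0.999, -0.0]
contact_force: [0.0, -1.1, -0.1]
gripper_width: 0.005
```

```bash
python3 - <<'E'
from h import *
s=manip.state();c=manip.camera_params('wrist')
im=manip.grab_frame('wrist')[:,:,::-1]
b=manip.grab_frame('side')[:,:,::-1];b0=cv2.imread('pics/side0.png')
f=lambda x:cv2.resize(x[130:330,230:390],(320,300),interpolation=2)
cv2.imwrite('pics/v7.png',np.hstack([cv2.copyMakeBorder(im[:,150:600],0,200,0,0,0),np.vstack([f(b0),f(b)])]))
print(s['time'],s['tool_pos'],s['contact_force'])
M=np.array([.563,-.1425]);y=np.radians(4);d=np.array([np.cos(y),np.sin(y)]);n=np.array([-d[1],d[0]])
for yy in(-.071,-.061,-.051,-.041): print(yy,proj(c,np.r_[M+d*.038+n*yy,.074])-[150,0])
for xx in(-.012,-.008,0): print(xx,proj(c,np.r_[M+d*xx,.039])-[150,0])
E
```

```text
37.55 [ 0.53862209 -0.24959414  0.1647757 ] [ 0.00346731 -1.06900681 -0.05329379]
-0.071 [[207.62863606 276.79965517]]
-0.061 [[218.28709992 276.78990714]]
-0.051 [[228.94633145 276.7801584 ]]
-0.041 [[239.60633074 276.77040897]]
-0.012 [[275.88848178 213.92317723]]
-0.008 [[275.45889481 217.66284887]]
0 [[274.61029309 225.05015802]]
```

View pics/v7.png

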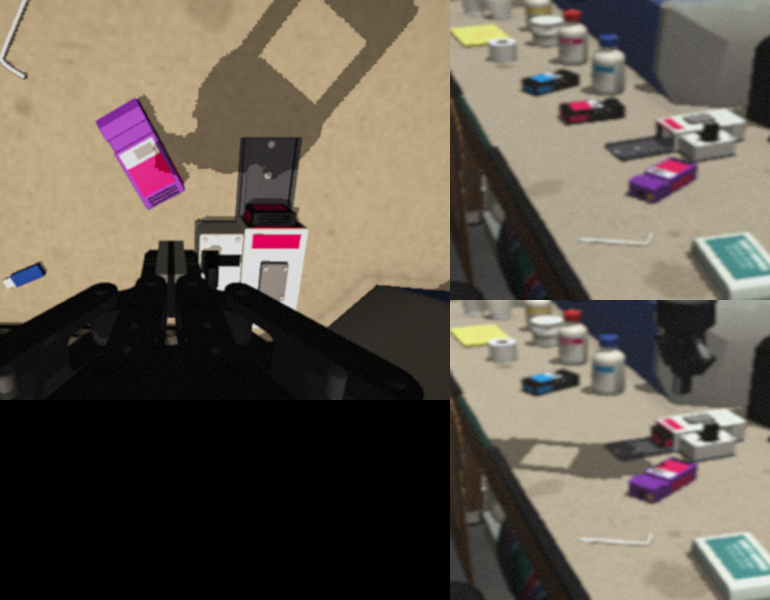

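The tab is back at its rest position (cols about 203–218). The cartridge is seated with its tail about 11 mm out, the robot is clear, and every bystander is unmoved.

```bash
python3 -c "from plant import manip; print(manip.job_done(), manip.state()['time'])"
```

```text
the job is handed in; nothing more can be done
the job is handed in; nothing more can be done
```

The magenta cartridge is pushed home in the ink dock, the priming slide was pushed to its end and sprang back, and the job is handed in at about 37.6 s.

- **Insertion:** I gripped the cartridge across its width, set it on the tongue, slid it in about 50 mm while gripped, and pushed the tail with the shut fingers. It climbed the detent at about 5 N, the force then dropped to 0, and it stopped firm. The largest force I read was 11 N, below the 30 N limit, though readings come only once a second.
- **Home check:** The click itself was not measured directly; I took it from that force drop, the hard stop and the slide not being blocked. The tail sticks out about 10–11 mm, within the 5–27 mm range.
- **Priming slide:** It moved well past the 3 mm block point at spring force. At the firm stop (24 N) the tab was in the image where 20 mm of travel predicts. After I drew back, it was at rest again.
- **Last picture:** The cyan cartridge, bottles, jar and wipes look unmoved against the first image, and the robot touches nothing.
- **Disagreement:** The right rail's edge in one view gave a 65 mm width over the rails instead of 59 mm, so I used the left rail, roof and strip instead, which agreed within about 1 mm.

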